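# Switch the vial sorter to its other chute and feed it

## Task

The rocking gate of the vial sorter is tipped to one side. With a fingertip press its raised tab down until the gate rocks over and stays tipped the other way; then push both vials lying on the feed shelf along it into the drop slot, so that they roll down the newly opened chute and come to rest in it. Only press and push: pick nothing up, and leave the standing vial, the small bottle and the timer where they are.

Things in the scene. Friction and masses are not known exactly. Their poses are not given: they have to be found in the camera images.
- sorter: Vial sorter, a fixed white, grey and aluminium bench fixture, base 92 x 310 x 6 mm. Origin: centre of its underside on the worktop; x to its back, y to its left (along the chutes), z up; its front (-x) roughly faces the robot, yaw varies. The gate's pivot is at x 0, y 0, z 70 mm. Shelf legs and slot wall post stand behind, one leg at front left.
- shelf_edge (a point): Middle of the feed shelf's open edge, at sorter y +16, z 120 mm (shelf top). The flat shelf runs 149 mm to the left, 66 mm wide between lips 8 mm high, with an end lip. On the right is the drop slot, 32 mm wide, then a stop wall to z 146. A vial whose centre passes the edge falls onto the gate, which rolls it to its low side.
- chute_left (a point): Middle of the left chute's floor (sorter y +108, z 27 mm), under the feed shelf. Chute 68 mm wide (x), y +70 to +146, floor sloping outward from z 44 to 10, side and end walls to z 58.
- chute_right (a point): The same of the mirrored right chute (sorter y -108).
- gate (a joint): Tilt of the rocking gate (rad) about the sorter's x axis, -0.42 to +0.42. Positive: left tab raised, vials roll right; negative: right tab raised, vials roll left. Top-heavy: it always rests at an end of its range, tips by itself once past 0; under 2 N on the raised tab moves it. It starts on either side.
- tab_left (a point): Middle of the upper face of the gate's left press tab: grey, 28 mm wide (y), sticking out 57 mm in front of the gate. The point is 76 mm in front of the sorter's origin and 52 mm left of the pivot; at sorter z 99 mm raised, 78 at the tipping point, 56 lowered. The shelf's front lip (top z 128, vials on it to z 143) is 40 mm behind it.
- tab_right (a point): The same point on the right tab, 52 mm to the right of the pivot.
- vial_front_mid (a point): Middle of the smooth, slippery white dropper vial (23 mm diameter, 57 mm long, about 14 g) lying on the feed shelf nearer the slot. It lies along sorter x, rolls along y, axis 11.5 mm above the shelf. Its full-width body is the 39 mm next to the flat base, which points to the front; the tip is narrower: push 8 mm frontward of here.
- vial_rear_mid (a point): The same of the equal vial behind it, farther from the slot; the shelf behind it (to its left) is empty for at least 45 mm.
- vial_front: The vial nearer the slot; origin at the centre of its base (flat end, toward the sorter's front), z along the vial to its tip.
- vial_rear: The vial farther from the slot; origin and axes likewise.
- standing_vial: White dropper vial standing upright in front of the sorter, 23 mm diameter, 57 mm high, origin at the centre of its underside. Leave it alone.
- small_bottle: White bottle with a screw cap standing behind the sorter, 34 mm diameter, 70 mm high, origin at the centre of its underside. Leave it alone.
- bench_timer: Flat white bench timer lying in front of the sorter, 58 x 68 x 18 mm, origin at the centre of its underside. Leave it alone.

How it is judged:
On the way, in this order (a step that is already met when the one before it is completed fails the run):
1. the gate is rocked over to its other side while both vials still lie on the feed shelf (distance of tab_left from where it was at the start of the episode above 0.034 m and (value of joint gate above 0.36 rad or value of joint gate below -0.36 rad) and z of each of vial_front_mid, vial_rear_mid in the frame of sorter above 0.12 m), for 0.2 s.
2. both vials have gone down into the newly opened chute (distance of tab_left from where it was at the start of the episode above 0.034 m and ((value of joint gate below -0.36 rad and y of each of vial_front_mid, vial_rear_mid in the frame of sorter above 0.075 m) or (value of joint gate above 0.36 rad and y of each of vial_front_mid, vial_rear_mid in the frame of sorter below -0.075 m)) and z of each of vial_front_mid, vial_rear_mid in the frame of sorter below 0.06 m and x of vial_front_mid in the frame of sorter between -0.036 and 0.036 m and x of vial_rear_mid in the frame of sorter between -0.036 and 0.036 m), for 0.2 s.
At the end, for the whole second after the job is handed in: The gate rests tipped (over 0.36 rad) opposite to its start, its tabs over 34 mm from where they began; both vials rest (under 0.03 m/s) in the chute on its new low side: centres over 75 mm from the pivot along sorter y, within 36 mm of the middle line, below z 60 mm (all of step 2 and linear speed of each of vial_front, vial_rear below 0.03 m/s); the robot touches nothing.
It fails at once if the front vial is lifted more than 20 mm above its place on the shelf (z of vial_front_mid in the frame of sorter above 0.1515 m).
It fails at once if the rear vial is lifted more than 20 mm above its place on the shelf (z of vial_rear_mid in the frame of sorter above 0.1515 m).
It fails at once if the standing vial is moved more than 15 mm or tipped over (distance of standing_vial from where it was at the start of the episode above 0.015 m or angle between standing_vial's own z axis and vertical above 0.4 rad).
It fails at once if the small bottle is moved more than 15 mm or tipped over (distance of small_bottle from where it was at the start of the episode above 0.015 m or angle between small_bottle's own z axis and vertical above 0.4 rad).
It fails at once if the bench timer is moved more than 15 mm or tipped over (distance of bench_timer from where it was at the start of the episode above 0.015 m or angle between bench_timer's own z axis and vertical above 0.4 rad).
It also fails if it takes over 40 s, if anything falls off the work surface, if the arm or the gripper's body presses on something with over 40 N, if the wrist force passes 120 N, or if a joint passes its speed limit or range.

## Robot

A 6-joint arm with a two-finger parallel gripper is mounted at the origin on a cart in front of the work surface, level with it; the furniture and walls round the work are solid. World frame = base frame: x ahead of the robot, y to its left, z up, the work surface at z = 0. Lengths are in m, angles in rad, forces in N, time in s.
With the tool pointing down it reaches from about 0.275 to 0.875 m from the base axis. Payload 12.5 kg.
Tool frame: the origin (TCP) lies on the centre line of the jaws, within the pads' length; the fingertips stand r.finger_overhang ahead of it and the grasp point (between the pads) lies 3 mm ahead of it (r.finger_overhang is the distance from the TCP to the fingertips, in m); z points along the fingers, y is the direction in which the jaws open and shut (so a half turn about z gives the same grasp; the last joint's range is limited). The gripper opens to 85 mm and grips with 20 to 120 N. Pads are 22 mm wide; open, the fingers measure 114 mm over their backs; the gripper's body (76 mm by 85 mm) begins 54 mm behind the grasp point. The pads swing forward as they close: fully open they stand 13 mm farther back than shut.
Start: joints at [-1.422, 0.351, 1.652, -0, 1.139, -0.085], TCP at [0.127, -0.535, 0.253] pointing down, gripper open.
Joint ranges: [-2.75, 2.75], [-0.79, 2.1], [0.01, 2.65], [-1.57, 4.71], [0.07, 3.14], [-2.87, 2.87]. Speed limits (rad/s): [2.22, 2.22, 2.79, 3.14, 3.14, 3.14].

## Interface

Orientations are given as a unit quaternion [x, y, z, w].
In Python, from cell import r, optics gives the robot as it stands. The module is installed in compiled form; this text tells all that it offers. Calls block until the motion is done:
- r.move_to(position, orientation): joint-space move of the TCP to a pose.
- r.move_linear(position, rot=None, vel=0.15): straight line of the TCP; rot=None keeps the orientation; vel is the mean speed in m/s.
- r.set_joints(angles): joint-space move.
- r.set_gripper(opening, squeeze=None): opening from 0.0 (shut) to 1.0 (fully open); squeeze is the grip in N (None keeps the last); returns when the fingers have stopped.
- r.sleep(seconds).
- r.inverse_kinematics(position, orientation): joint angles nearest the present ones, or None.
- optics.get_image(name): name is "scene" or "top" or "wrist"; returns a dict with "pixels" (384x512x3 uint8, red, green, blue), "depth" (384x512 float32, m along the optical axis (not along the pixel's ray), 0 where there is no reading), "fx", "fy", "cx", "cy" (pixels), "camera_from_world" (4x4, takes a point from world to camera coordinates); the wrist camera has in their place "mount" (4x4, takes a point from camera to tool coordinates, whose origin is the TCP and whose axes are the flange's). Camera axes: x right, y down, z forward; pixel columns grow to the right and rows downward; lengths in m; the calibration is good to about 2 mm. A picture is of the moment at which its call begins: read the wrist's pose just before it.
A pose or a line that the arm cannot do raises r.PlanningError and nothing moves.
- r.hand_in(): hands the job in, once; it reports no verdict.
Readings, each from a call of its own:
- r.current_t(): time.
- r.current_q(): joint angles.
- r.current_qvel(): joint speeds.
- r.current_effort(): joint torques, N m.
- r.current_tool_pos(): TCP position.
- r.current_ee_rot(): TCP orientation.
- r.current_contact_force(): force on the tool from outside, world axes, zero at the start.
- r.current_torque(): the same for the moment, N m.
- r.current_opening(): opening from 0.0 (shut) to 1.0 (fully open).
Only numpy, scipy, OpenCV 4.12 (cv2) and the standard library are available. Lean on these libraries where they do the work, as an engineer would, in place of code of your own. Each camera call takes 0.05 s, during which the arm holds its last target.

## Working session

There is one attempt and no reset: what is moved stays moved. The work goes in short steps, each a Python script; the robot and the scene stay as the last script left them, time stands still between calls to the robot, and variables do not carry over. Pictures are saved under pics/ and viewed, and the job is handed in when it is done.

```bash
mkdir -p pics; python3 - <<'E'
from cell import r, optics
import cv2, numpy as np
for n in ["scene","top","wrist"]:
    p,q=r.current_tool_pos(),r.current_ee_rot()
    d=optics.get_image(n)
    cv2.imwrite(f"pics/{n}0.png",cv2.cvtColor(d["pixels"],cv2.COLOR_RGB2BGR))
    np.savez(f"{n}0.npz",p=p,q=q,**d)
    print(n,d["fx"],d["cx"],d["cy"],np.round(d.get("camera_from_world",d.get("mount")),3).tolist())
print(p,q,r.finger_overhang,r.current_t())
E
```

```text
scene 405.93452268697666 250.5462281229457 189.9221006298978 [[0.668, -0.744, 0.001, -0.537], [-0.335, -0.302, -0.892, 0.141], [0.664, 0.596, -0.452, 0.798], [0.0, 0.0, 0.0, 1.0]]
top 457.0634902235325 256.9274880756654 190.4108815598118 [[-0.021, -1.0, 0.003, -0.3], [-0.984, 0.02, -0.177, 0.464], [0.177, -0.007, -0.984, 0.865], [0.0, 0.0, 0.0, 1.0]]
wrist 292.48764925627404 251.04615909515806 187.50006722396427 [[-0.0, -0.948, -0.32, 0.082], [1.0, -0.001, 0.001, -0.001], [-0.001, -0.32, 0.948, -0.121], [0.0, 0.0, 0.0, 1.0]]
[ 0.12740471 -0.53476577  0.2528364 ] [ 9.93175383e-01  1.16629327e-01 -8.60437727e-06 -5.09591365e-04] 0.022 0.15
```

View pics/scene0.png

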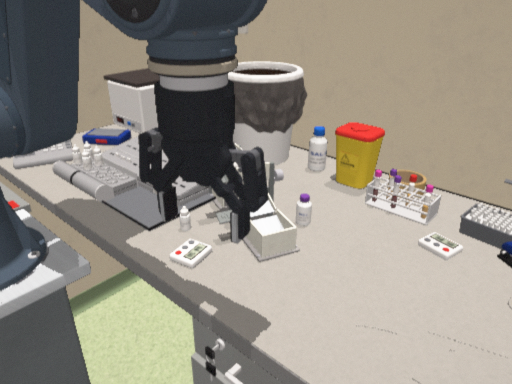

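View pics/top0.png

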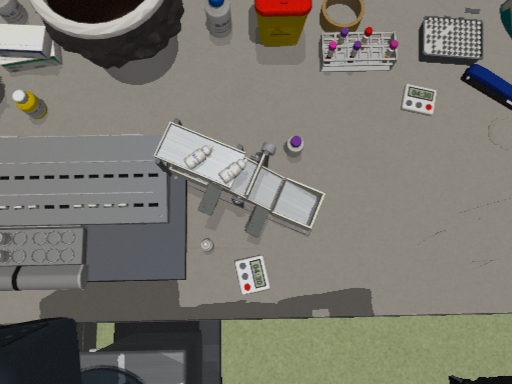

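View pics/wrist0.png

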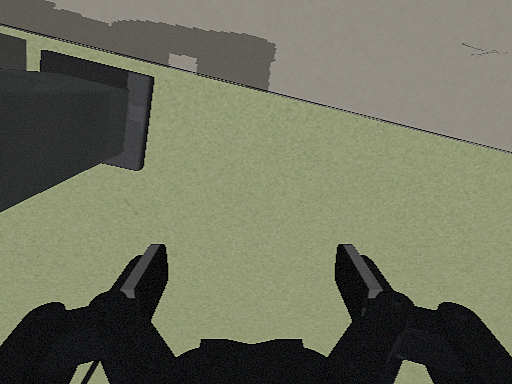

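```bash
python3 - <<'E'
import cv2, numpy as np
d=np.load("top0.npz");im=cv2.cvtColor(d["pixels"],cv2.COLOR_RGB2BGR)
c=im[110:240,145:335];cv2.imwrite("pics/topcrop.png",cv2.resize(c,None,fx=4,fy=4,interpolation=cv2.INTER_CUBIC))
T=d["camera_from_world"];W=np.linalg.inv(T)
z=d["depth"];v,u=np.mgrid[:384,:512]
P=np.stack([(u-d["cx"])/d["fx"]*z,(v-d["cy"])/d["fy"]*z,z,np.ones_like(z)],-1)@W.T
np.save("topP.npy",P[...,:3])
h=np.clip(P[...,2]/0.16*255,0,255).astype(np.uint8)[110:240,145:335]
cv2.imwrite("pics/toph.png",cv2.applyColorMap(cv2.resize(h,None,fx=4,fy=4,interpolation=cv2.INTER_NEAREST),cv2.COLORMAP_JET))
for (a,b) in [(207,205),(210,193),(258,222),(263,208),(199,157),(232,170),(190,145),(207,243),(295,145),(252,275),(300,205)]: print(a,b,np.round(P[b,a,:3],3))
E
```

```text
207 205 [ 0.422 -0.217  0.1  ]
210 193 [ 0.444 -0.222  0.1  ]
258 222 [ 0.393 -0.31   0.055]
263 208 [ 0.42  -0.32   0.059]
199 157 [ 0.502 -0.207  0.144]
232 170 [ 0.477 -0.266  0.145]
190 145 [ 0.532 -0.187  0.118]
207 243 [ 0.355 -0.211  0.05 ]
295 145 [ 0.541 -0.386  0.071]
252 275 [ 0.293 -0.296  0.018]
300 205 [ 0.429 -0.395  0.028]
```

View pics/topcrop.png

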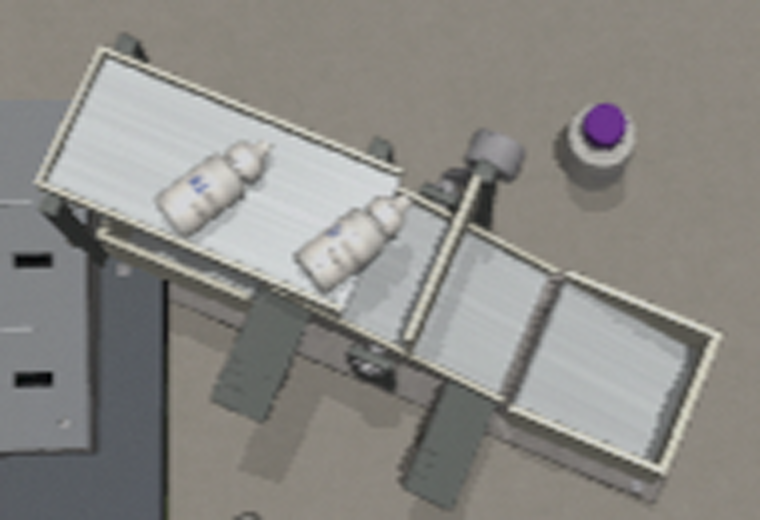

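View pics/toph.png

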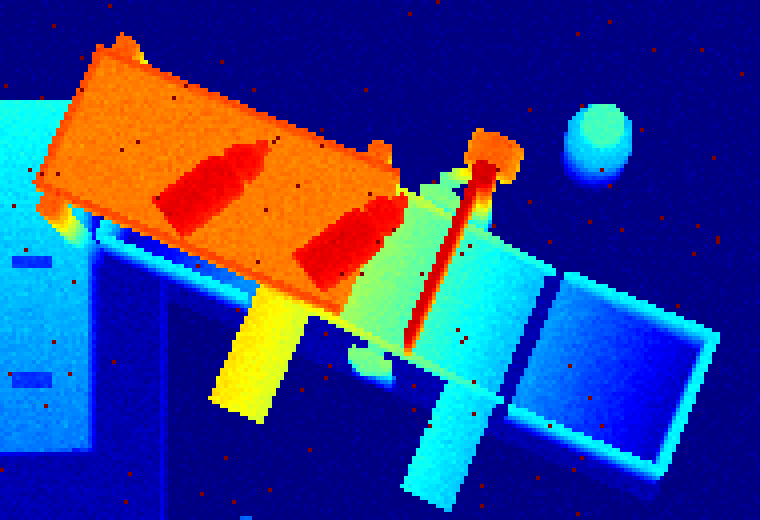

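```bash
cat > geo.py <<'E'
import cv2, numpy as np
P=np.load("topP.npy")
reg=np.zeros(P.shape[:2],bool);reg[110:240,145:335]=1
shelf=(reg&(P[...,2]>.113)&(P[...,2]<.155))
n,lab,st,_=cv2.connectedComponentsWithStats(cv2.morphologyEx(shelf.astype(np.uint8),cv2.MORPH_OPEN,np.ones((5,5))))
k=1+np.argmax(st[1:,4]);pts=P[lab==k][:,:2].astype(np.float32)
E
python3 - <<'E'
from geo import *
rc=cv2.minAreaRect(pts);print(rc)
box=cv2.boxPoints(rc);print(box)
# long-edge dir
e=[box[1]-box[0],box[2]-box[1]];e=max(e,key=np.linalg.norm);e/=np.linalg.norm(e)
if e[1]<0:e=-e
Y=e;X=np.array([Y[1],-Y[0]])
print("yaw",np.arctan2(X[1],X[0]))
xc=np.array(rc[0])
# long lip lines: fit from boundary points
a=(P[...,:2]-xc)@X;b=(P[...,:2]-xc)@Y;z=P[...,2]
M=reg
def prof(name,m,coord,bins):
    h,_=np.histogram(coord[m],bins);print(name,list(zip(np.round(bins[:-1]*1e3).astype(int),h)))
lx=reg&(np.abs(b)<.05)&(z>.112)&(z<.135)
for lo in np.arange(-.06,.06,.02):
    m=reg&(b>lo)&(b<lo+.02)&(z>.112)&(z<.15)&(abs(a)<.05);print("shelf x range at b",round(lo,2),np.percentile(a[m],[.5,99.5]).round(4))
for lo in np.arange(-.025,.025,.01):
    m=reg&(a>lo)&(a<lo+.01)&(z>.112)&(z<.135)&(abs(b)<.12);print("shelf y range at a",round(lo,2),np.percentile(b[m],[.5,99.5]).round(4))
for nm,zl,zh,bl,bh in [("tabL",.085,.11,-.16,-.0),("tabR",.045,.07,-.2,-.05)]:
    m=reg&(a<-.045)&(z>zl)&(z<zh)&(b>bl)&(b<bh);print(nm,m.sum(),"a",np.percentile(a[m],[1,50,99]).round(4),"b",np.percentile(b[m],[1,50,99]).round(4),"z",np.percentile(z[m],[1,50,99]).round(4))
m=reg&(b<-.23)&(b>-.30)&(z>.05)&(z<.065)&(abs(a)<.06);print("chuteR walls a",np.percentile(a[m],[1,99]).round(4),"b",np.percentile(b[m],[1,99]).round(4))
m=reg&(b<-.05)&(b>-.2)&(z>.135)&(z<.16)&(abs(a)<.06);print("wall a",np.percentile(a[m],[2,98]).round(4),"b",np.percentile(b[m],[2,50,98]).round(4))
m=reg&(z>.127)&(z<.15)&(abs(a)<.031)&(abs(b)<.08)
n,lab,st,c=cv2.connectedComponentsWithStats(m.astype(np.uint8))
for i in range(1,n):
    if st[i,4]>30:
        q=np.c_[a[lab==i],b[lab==i]].astype(np.float32);q2=cv2.minAreaRect(q);print("vial",st[i,4],q2,q.mean(0), cv2.fitLine(q,cv2.DIST_L2,0,.01,.01).ravel())
E
```

```text
((0.5094629526138306, -0.20930933952331543), (0.16222324967384338, 0.09047901630401611), 65.99665832519531)
[[ 0.43514028 -0.2650036 ]
 [ 0.51779485 -0.30180955]
 [ 0.58378565 -0.15361509]
 [ 0.50113106 -0.11680913]]
yaw -0.41893747
shelf x range at b -0.06 [-0.0357  0.0444]
shelf x range at b -0.04 [-0.0357  0.036 ]
shelf x range at b -0.02 [-0.0356  0.0359]
shelf x range at b 0.0 [-0.0357  0.0359]
shelf x range at b 0.02 [-0.0355  0.036 ]
shelf x range at b 0.04 [-0.0355  0.036 ]
shelf y range at a -0.02 [-0.1067  0.0803]
shelf y range at a -0.02 [-0.1067  0.0807]
shelf y range at a -0.01 [-0.1067  0.0805]
shelf y range at a 0.0 [-0.1067  0.0803]
shelf y range at a 0.02 [-0.1066  0.08  ]
tabL 381 a [-0.0921 -0.069  -0.0457] b [-0.0541 -0.0413 -0.029 ] z [0.0919 0.0996 0.1063]
tabR 349 a [-0.0925 -0.0689 -0.0453] b [-0.149  -0.136  -0.0922] z [0.0496 0.0573 0.0647]
chuteR walls a [-0.038   0.0362] b [-0.2376 -0.2308]
wall a [-0.0329  0.0468] b [-0.11   -0.0713 -0.0514]
vial 343 ((-0.0030493196099996567, 0.0023047849535942078), (0.02234540320932865, 0.05638701468706131), 60.371952056884766) [-0.00695594  0.00303213] [ 0.8849735  -0.4656413  -0.00695594  0.00303213]
vial 336 ((-0.0017703715711832047, -0.06550534069538116), (0.022309161722660065, 0.056053049862384796), 60.64126968383789) [-0.00623684 -0.06395828] [ 0.8877532  -0.4603197  -0.00623684 -0.06395829]
```

```bash
cat > h.py <<'E'
from cell import r, optics
import numpy as np, cv2
from scipy.spatial.transform import Rotation as Ro
YAW=-0.4189
X=np.array([np.cos(YAW),np.sin(YAW),0]);Y=np.array([-X[1],X[0],0]);Z=np.array([0,0,1.])
O=np.array([0.50946,-0.20931,0])-0.086*Y
def w(x,y,z): return O+x*X+y*Y+z*Z       # sorter -> world
def s(p): p=np.asarray(p)-O; return np.array([p@X,p@Y,p[2]])
def q(dyaw=0.0):                         # tool down, tool y along sorter x turned by dyaw
    a=YAW+dyaw; y=np.array([np.cos(a),np.sin(a),0]); z=-Z; x=np.cross(y,z)
    return Ro.from_matrix(np.c_[x,y,z]).as_quat()
def tip(x,y,z): return w(x,y,z+r.finger_overhang)
def st(m=""): print(m,"t",round(r.current_t(),2),"tip",(s(r.current_tool_pos())-[0,0,r.finger_overhang]).round(4),"F",np.round(r.current_contact_force(),2))
def pic(n,name):
    d=optics.get_image(n);cv2.imwrite(f"pics/{name}.png",cv2.cvtColor(d["pixels"],cv2.COLOR_RGB2BGR))
    np.savez(f"{name}.npz",**d);return d
E
python3 - <<'E'
from h import *
r.set_gripper(0.08);print(r.finger_overhang,r.current_opening())
r.move_to(tip(-.080,.049,.16),q());st()
r.move_linear(tip(-.080,.049,.115),vel=.1);st()
pic("wrist","w1");pic("scene","s1")
E
```

```text
0.022 0.08018101993890234
 t 2.49 tip [-0.0797  0.0483  0.1602] F [ 0.58 -0.22 -0.08]
 t 3.09 tip [-0.0798  0.0488  0.1153] F [ 0.32 -0.16 -0.45]
```

View pics/w1.png

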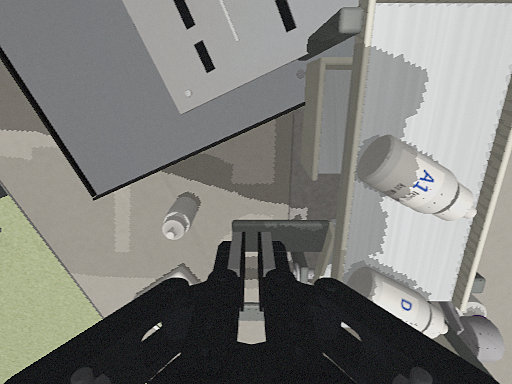

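View pics/s1.png

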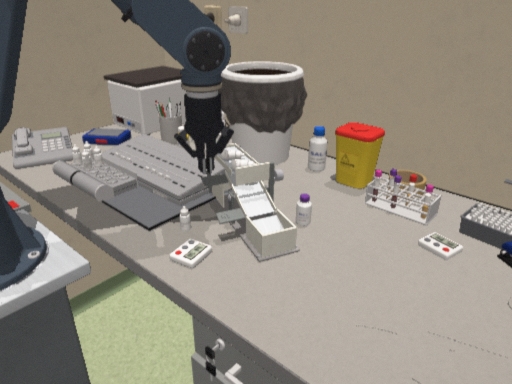

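The wrist picture shows the shut fingers at about (265, 250), right over the left tab (235–330, 220–250). Both vials are still on the shelf at (415, 180) and (400, 300). Next I press the tab.

```bash
python3 - <<'E'
from h import *
for z in (.105,.095,.085,.077,.071):
    r.move_linear(tip(-.080,.049,z),vel=.06);st()
r.sleep(.2);st()
r.move_linear(tip(-.082,.049,.16),vel=.15);st("up")
pic("top","t2");pic("wrist","w2")
E
```

```text
t 3.51 tip [-0.0802  0.049   0.1047] F [-0.44  0.26  0.45]
 t 3.83 tip [-0.0803  0.049   0.0946] F [-1.19  0.61  1.24]
 t 4.14 tip [-0.0803  0.049   0.0846] F [ 1.27 -0.21  0.24]
 t 4.42 tip [-0.0802  0.049   0.0766] F [0.   0.04 0.31]
 t 4.67 tip [-0.0802  0.049   0.0707] F [ 0.07 -0.1  -0.56]
 t 4.88 tip [-0.0799  0.049   0.0711] F [-0.31 -0.33  0.2 ]
up t 5.62 tip [-0.0824  0.049   0.1594] F [-1.23 -0.26 -0.76]
```

View pics/w2.png

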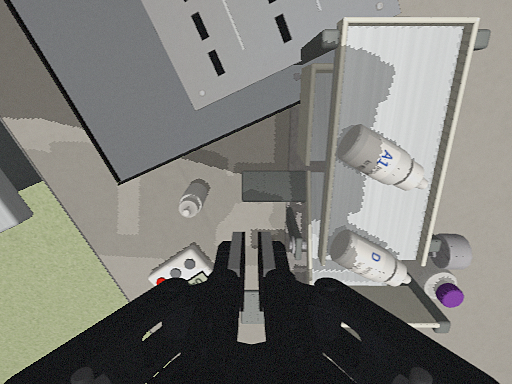

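View pics/t2.png

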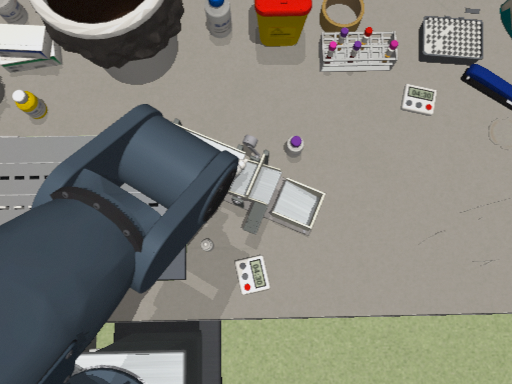

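```bash
python3 - <<'E'
from h import *
d=np.load("t2.npz");z=d["depth"];v,u=np.mgrid[:384,:512]
P=np.stack([(u-d["cx"])/d["fx"]*z,(v-d["cy"])/d["fy"]*z,z,np.ones_like(z)],-1)@np.linalg.inv(d["camera_from_world"]).T
print("right tab",[s(P[b,a,:3]).round(3) for a,b in((255,215),(252,225))])
r.set_gripper(0.04)
dy=-0.485
c=(-.006,.0565)
r.move_linear(tip(-.082,.049,.185),vel=.2)
r.move_linear(tip(*c,.185),rot=q(dy),vel=.2);st()
pic("wrist","w3")
E
```

```text
right tab [array([-0.06 , -0.045,  0.1  ]), array([-0.079, -0.047,  0.1  ])]
 t 6.84 tip [-0.0068  0.0566  0.1841] F [-0.45  0.29 -0.15]
```

View pics/w3.png

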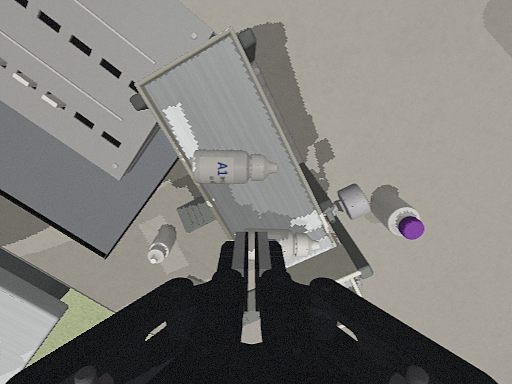

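```bash
python3 - <<'E'
from h import *
d=np.load("w3.npz");M=d["mount"]
R=Ro.from_quat(r.current_ee_rot()).as_matrix();p=r.current_tool_pos()
for n,u,v,z in [("rear base",197,168,.1315),("rear tip",276,168,.1315),("front tip",319,244,.1315),("front body mid",300,244,.1315),("shelf edge corner far",330,248,.12)]:
    ray=M[:3,:3]@[(u-d["cx"])/d["fx"],(v-d["cy"])/d["fy"],1];o=R@M[:3,3]+p;k=R@ray
    print(n,s(o+k*(z-o[2])/k[2]).round(4))
E
```

```text
rear base [-0.0268  0.1016  0.1315]
rear tip [0.0216 0.0762 0.1315]
front tip [0.0243 0.0077 0.1315]
front body mid [0.0116 0.0143 0.1315]
shelf edge corner far [ 0.0303 -0.007   0.12  ]
```

The gate has tipped over: the right tab is now at z 100 mm. The wrist view puts the rear vial at (235, 167) and the front vial at (300, 244), parallel to the jaws and within 1 mm of my top-view estimate. I'll lower the fingers between them.

```bash
python3 - <<'E'
from h import *
r.move_linear(tip(-.006,.0565,.127),vel=.1);st("down")
pic("scene","s4");pic("wrist","w4")
E
python3 -c "
import cv2;a=cv2.imread('pics/s4.png')[120:270,170:320];b=cv2.imread('pics/w4.png')
cv2.imwrite('pics/c4.png',cv2.hconcat([cv2.resize(a,(384,384),interpolation=2),cv2.resize(b,None,fx=.8,fy=1)]))"
```

```text
down t 7.62 tip [-0.0058  0.0565  0.1275] F [-0.59  0.03  1.12]
```

View pics/c4.png

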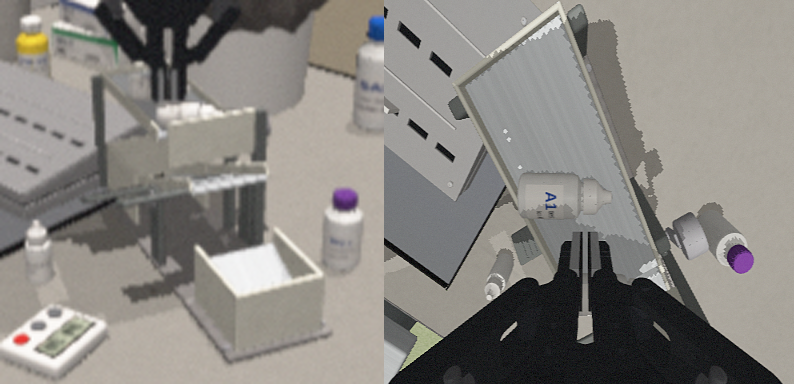

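Left panel: the gate slopes left, and the front vial is still on the shelf at (185, 110). Right panel: the rear vial sits at (560, 195) and the fingers are just below it without touching. Now I turn the fingers square to the shelf while sweeping the front vial over the edge.

```bash
python3 - <<'E'
from h import *
r.move_linear(tip(-.008,.0475,.127),rot=q(-.28),vel=.03);st()
r.move_linear(tip(-.010,.041,.127),rot=q(0),vel=.02);st()
pic("scene","s5a")
r.move_linear(tip(-.010,.034,.127),vel=.03);st()
pic("scene","s5b")
r.move_linear(tip(-.010,.026,.127),vel=.03);st()
r.sleep(.4)
pic("scene","s5c");pic("wrist","w5")
E
python3 -c "
import cv2
A=[cv2.resize(cv2.imread(f'pics/s5{k}.png')[140:240,200:300],(260,260),interpolation=2) for k in 'abc']
cv2.imwrite('pics/c5.png',cv2.hconcat(A))"
```

```text
t 8.18 tip [-0.0078  0.0475  0.1274] F [-0.06  0.19 -0.12]
 t 8.68 tip [-0.0099  0.0412  0.1271] F [0.27 0.48 0.14]
 t 9.11 tip [-0.01    0.0338  0.127 ] F [ 0.19  1.4  -0.48]
 t 9.57 tip [-0.01    0.0258  0.127 ] F [-0.16  0.27 -0.91]
```

View pics/c5.png

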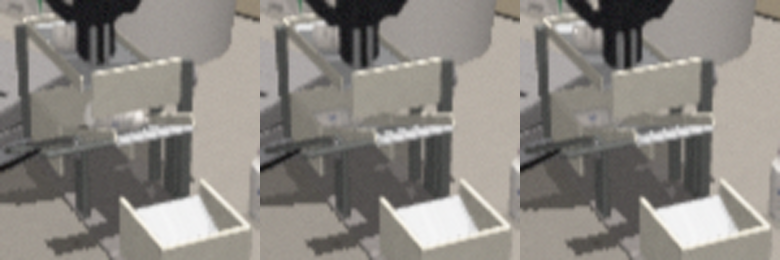

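View pics/w5.png

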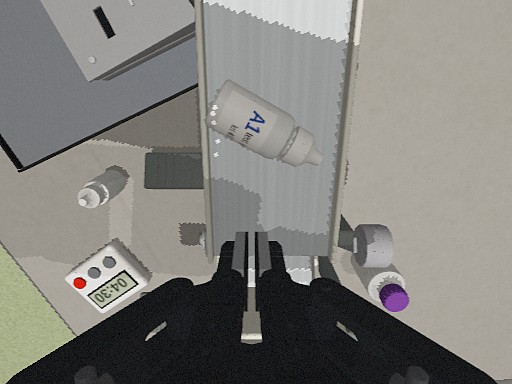

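The rear vial is still skewed at (265, 125) in the wrist view. The front vial has gone off the gate, which still slopes left. I'll do the same with the rear vial, starting from behind it.

```bash
python3 - <<'E'
from h import *
r.move_linear(tip(-.010,.027,.185),vel=.15)
r.move_linear(tip(-.004,.129,.185),rot=q(-.485),vel=.2);st()
r.move_linear(tip(-.004,.129,.127),vel=.1);st("down")
pic("wrist","w6")
r.move_linear(tip(-.007,.114,.127),rot=q(-.40),vel=.04);st()
r.move_linear(tip(-.010,.090,.127),rot=q(0),vel=.035);st()
r.move_linear(tip(-.010,.075,.127),vel=.035);st()
pic("scene","s6");pic("wrist","w7")
E
python3 -c "
import cv2
A=[cv2.resize(cv2.imread(f'pics/{k}.png'),(390,300),interpolation=3) for k in ('w6','w7')]+[]
A[0]=cv2.hconcat(A);B=cv2.resize(cv2.imread('pics/s6.png')[110:260,180:300],(240,300));cv2.imwrite('pics/c6.png',A[0]);cv2.imwrite('pics/c6s.png',B)"
```

```text
t 11.29 tip [-0.0044  0.1287  0.1841] F [0.29 0.45 0.  ]
down t 12.03 tip [-0.0037  0.1288  0.1274] F [-0.31 -0.52 -0.73]
 t 12.61 tip [-0.0069  0.1141  0.1273] F [-0.11  0.05 -0.28]
 t 13.45 tip [-0.01    0.0902  0.127 ] F [ 0.11 -0.07  0.23]
 t 14.03 tip [-0.01    0.0749  0.127 ] F [-0.13  0.11 -0.86]
```

View pics/c6.png

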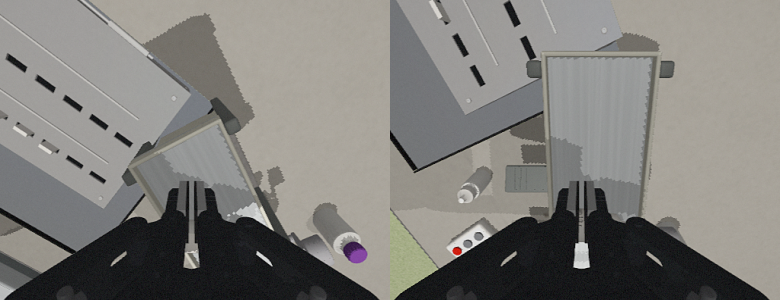

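View pics/c6s.png

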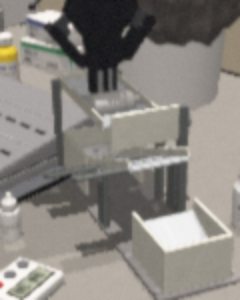

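Both wrist views show the shelf behind the fingers empty. In the scene crop the rear vial is ahead of the fingers at about (120, 105). I'll keep pushing.

```bash
python3 - <<'E'
from h import *
r.move_linear(tip(-.010,.050,.127),vel=.035);st()
pic("scene","s7a")
r.move_linear(tip(-.010,.025,.127),vel=.03);st()
pic("scene","s7b")
r.sleep(.5)
pic("scene","s7c")
r.move_linear(tip(-.010,.030,.21),vel=.15);st()
E
python3 -c "
import cv2
A=[cv2.resize(cv2.imread(f'pics/s7{k}.png')[140:240,200:300],(260,260),interpolation=2) for k in 'abc']
cv2.imwrite('pics/c7.png',cv2.hconcat(A))"
```

```text
t 14.99 tip [-0.01   0.05   0.127] F [-0.08  0.03 -0.17]
 t 16.02 tip [-0.01    0.0251  0.127 ] F [-0.19  0.5   0.92]
 t 17.33 tip [-0.0104  0.03    0.2092] F [-0.38 -0.84 -0.71]
```

View pics/c7.png

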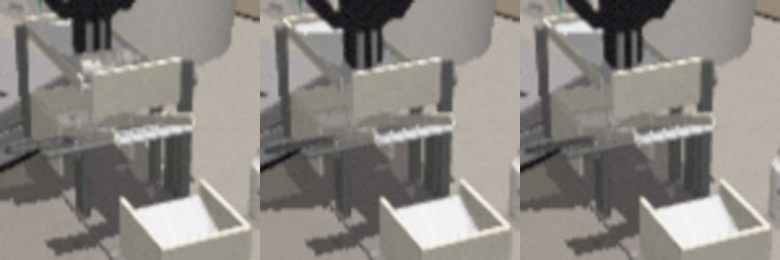

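```bash
cat > look.py <<'E'
from h import *
def look(y,name,al=27,dist=.33,tx=0,sgn=1):
    a=np.radians(al);z=np.sin(a)*X-np.cos(a)*Z;x=-np.cos(a)*X-np.sin(a)*Z
    R=np.c_[x,np.cross(z,x),z]; M=np.load("w3.npz")["mount"]
    k=R@M[:3,2]; cam=w(tx,y,.03)-dist*k; p=cam-R@M[:3,3]; Q=Ro.from_matrix(R).as_quat()
    print("tcp",s(p).round(3),p.round(3),"ik",r.inverse_kinematics(p,Q)); return p,Q
E
python3 - <<'E'
from look import *
print(r.current_q())
for al in (15,20,27):
  for dist in (.3,.33): look(.108,"",al,dist)
E
```

```text
[-5.78718657e-01  3.60377167e-01  1.69665764e+00 -3.24649067e-05
  1.08566643e+00 -1.59793042e-01]
tcp [-0.055  0.109  0.184] [ 0.469 -0.166  0.184] ik [-0.43641732  0.25320227  2.01357914  0.00787941  0.61306483 -1.5941614 ]
tcp [-0.072  0.109  0.209] [ 0.453 -0.159  0.209] ik [-0.43718308  0.18299141  2.02860597  0.00763667  0.66825185 -1.59445066]
tcp [-0.068  0.109  0.179] [ 0.456 -0.161  0.179] ik [-0.43788606  0.21784837  2.10122095  0.01423831  0.47355655 -1.60130923]
tcp [-0.087  0.109  0.202] [ 0.439 -0.153  0.202] ik [-0.43889355  0.14163371  2.12187383  0.01354648  0.52912348 -1.60127859]
tcp [-0.086  0.109  0.169] [ 0.44  -0.153  0.169] ik [-0.44029066  0.1860914   2.22040911  0.03720468  0.26412019 -1.6257718 ]
tcp [-0.107  0.109  0.19 ] [ 0.421 -0.145  0.19 ] ik [-0.44175315  0.10196622  2.24928924  0.03304855  0.31936671 -1.62253793]
```

```bash
python3 - <<'E'
from look import *
r.move_linear(tip(-.06,.06,.25),vel=.25)
p,Q=look(.100,"",25,.35,-.01)
r.move_to(p,Q);st();pic("wrist","w8");pic("top","t8")
E
```

```text
tcp [-0.125  0.101  0.208] [ 0.401 -0.145  0.208] ik [-0.46745958  0.03352821  2.25103931  0.05014912  0.42161394 -1.6605764 ]
 t 19.15 tip [-0.125   0.1007  0.1861] F [-0.27  0.35  0.22]
```

View pics/w8.png

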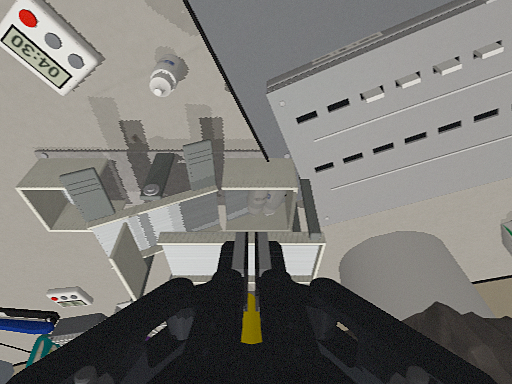

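View pics/t8.png

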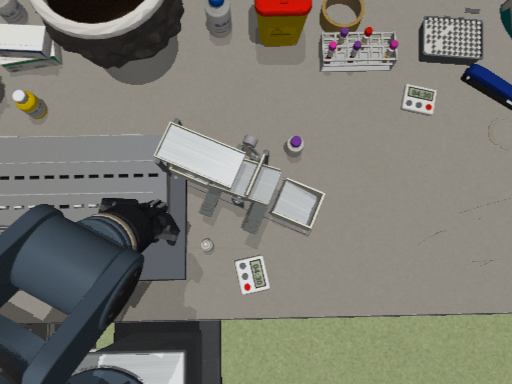

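```bash
python3 - <<'E'
from h import *
im=cv2.imread("pics/w8.png")[150:240,190:310]
im=cv2.convertScaleAbs(im,alpha=1.4)
cv2.imwrite("pics/c8.png",cv2.resize(cv2.rotate(im,cv2.ROTATE_180),None,fx=6,fy=6,interpolation=2))
d=np.load("w8.npz");M=d["mount"];R=Ro.from_quat(r.current_ee_rot()).as_matrix();p=r.current_tool_pos()
z=d["depth"];v,u=np.mgrid[:384,:512]
C=np.stack([(u-d["cx"])/d["fx"]*z,(v-d["cy"])/d["fy"]*z,z,np.ones_like(z)],-1)@M.T
P=C[...,:3]@R.T+p-O;S=np.stack([P@X,P@Y,P[...,2]],-1);np.save("S8.npy",S)
for y in (190,195,200,205,210,215): print(y,[tuple((S[y,x]*1e3).round().astype(int)) for x in range(226,296,8)])
E
```

```text
190 [(np.int64(-19), np.int64(73), np.int64(44)), (np.int64(-15), np.int64(82), np.int64(40)), (np.int64(-11), np.int64(91), np.int64(36)), (np.int64(-20), np.int64(100), np.int64(45)), (np.int64(-26), np.int64(109), np.int64(51)), (np.int64(-24), np.int64(118), np.int64(49)), (np.int64(-14), np.int64(128), np.int64(39)), (np.int64(-15), np.int64(137), np.int64(40)), (np.int64(-14), np.int64(147), np.int64(39))]
195 [(np.int64(-13), np.int64(73), np.int64(46)), (np.int64(-8), np.int64(81), np.int64(41)), (np.int64(-3), np.int64(91), np.int64(36)), (np.int64(-13), np.int64(100), np.int64(46)), (np.int64(-19), np.int64(109), np.int64(52)), (np.int64(-15), np.int64(118), np.int64(49)), (np.int64(-7), np.int64(128), np.int64(41)), (np.int64(-8), np.int64(138), np.int64(41)), (np.int64(-9), np.int64(147), np.int64(43))]
200 [(np.int64(-3), np.int64(72), np.int64(44)), (np.int64(2), np.int64(81), np.int64(40)), (np.int64(6), np.int64(90), np.int64(36)), (np.int64(-7), np.int64(100), np.int64(48)), (np.int64(-10), np.int64(109), np.int64(51)), (np.int64(-5), np.int64(119), np.int64(46)), (n
[... 645 characters left out ...]
np.int64(90), np.int64(37)), (np.int64(9), np.int64(100), np.int64(50)), (np.int64(9), np.int64(110), np.int64(50)), (np.int64(18), np.int64(120), np.int64(42)), (np.int64(18), np.int64(130), np.int64(42)), (np.int64(35), np.int64(142), np.int64(26)), (np.int64(4), np.int64(147), np.int64(55))]
215 [(np.int64(74), np.int64(65), np.int64(1)), (np.int64(28), np.int64(80), np.int64(41)), (np.int64(32), np.int64(90), np.int64(37)), (np.int64(36), np.int64(100), np.int64(34)), (np.int64(35), np.int64(110), np.int64(35)), (np.int64(30), np.int64(120), np.int64(39)), (np.int64(35), np.int64(131), np.int64(35)), (np.int64(36), np.int64(141), np.int64(34)), (np.int64(8), np.int64(147), np.int64(59))]
```

View pics/c8.png

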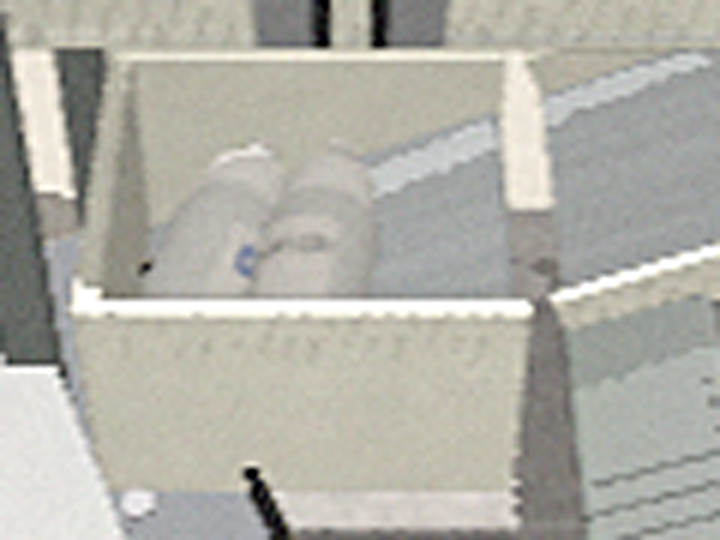

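Turned upright, the zoomed view shows both vials lying side by side in the left chute, at about (210, 230) and (315, 230). Depth puts them at sorter y of about 130 and 107 mm, with their tops at or below z 52 mm. The empty shelf and the untouched bystanders show in the top view: standing vial (207, 243), timer (252, 275), bottle (295, 145). The arm is clear of everything.

```bash
python3 - <<'E'
from h import *
r.sleep(.5);st();r.hand_in()
E
```

```text
t 19.75 tip [-0.1254  0.1009  0.1862] F [-0.16  0.37  0.13]
the job is handed in; nothing more can be done
```

The job is handed in at about 19.8 s: the gate is tipped the other way and both vials lie in the left chute. The hand-in itself gave no verdict.

**What I did:** I pressed the raised left tab down to z 71 mm and the gate rocked over. Then I pushed the front vial, and after it the rear one, squarely along the shelf into the drop slot with the nearly shut fingers.

**Last checks:**
- **Gate:** after the press the right tab measured z 100 mm, so it was raised. The later pictures still show the gate sloping left.
- **Vials:** both lie in the left chute at about y 107 and 130 mm, with their tops at or below z 52 mm. I judged that they were at rest from still pictures only, about 3 s after the second drop; I did not measure their speed.
- **Other objects:** the standing vial, small bottle and timer look unmoved in the top view.
- **Forces:** force readings between moves stayed at or below about 2 N, and the arm was clear of everything at hand-in.

**One disagreement:** the vials lay about 28° skewed on the shelf, not along sorter x as described. I matched the fingers to that angle and turned them square while pushing.

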